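# Shut the pastry case, then hold up the doughnut plate

## Task

The pastry case on the counter has been left open: first push its glass door gently shut until the catch snaps home. Then take the doughnut plate by its wooden handle, lift it a good 10 cm clear of the counter and hold it there, level and still, for the customer to choose from; all three doughnuts stay on it, and nothing else on the counter is disturbed. You finish while still holding the plate up.

Things in the scene. Friction and masses are not known exactly. Their poses are not given: they have to be found in the camera images.
- case: Countertop glass pastry case, fixed to the counter, 300 mm deep (own x), 340 mm wide (own y), 300 mm high, on a 30 mm dark wooden base; its staff side, with the door, faces own -x (towards the robot), the customer side slopes down. Origin: middle of the lower edge of its staff side, on the counter; the case reaches from own x = 0 to 300 mm; z up. The top is flat glass from own x = 0 to 190 mm.
- case_door (a joint): Angle of the case's glass door (rad): 0 = fully shut, grows as it opens towards the robot; starts well open and stays where it is left. Aluminium-framed leaf 310 wide, 245 high (35 to 280 mm above the counter), 14 thick, 0.8 kg; upright hinge on the left (case's own +y), free edge on the right. Shut, its outer face lies at own x = -14 mm of the case.
- case_door_hinge (a point): Point on the upright hinge axis of the door, at the door's top (280 mm above the counter), half way through the door's thickness; in the case's frame at x = -7 mm, y = +155 mm.
- case_catch_point (a point): Sprung roller catch on the case's right-hand post, 240 mm up. From about 0.08 rad the door's strike nose meets it; a push of 5 to 10 N at the free edge takes the nose past (over the top at about 0.04 rad), then it pulls the door fully shut and keeps it there. Let go earlier, the door is pushed out again. This point is fixed, at the roller's centre.
- case_door_push (a point): Place to push: on the outer face of the door's 35 mm high top rail, 35 mm in from the free edge, 263 mm above the counter, 275 mm from the hinge axis. Moves and turns with the door: own -x is the outer face's outward normal, own -y runs from hinge to free edge. Below it, a vertical steel pull bar 14 mm from the free edge stands out to 40 mm from the door's middle plane, 95 to 195 mm up.
- stand: Doughnut plate: white round ceramic plate 248 mm across with a raised rim (rim top 26 mm above the counter), on a 110 mm foot, with a thin upright steel post in the centre that carries a flat wooden handle. 0.4 to 0.6 kg. Loose. Origin: centre of the foot's underside; z up; x along the long side of the handle.
- stand_handle (a point): Centre of the plate's wooden handle, 162 mm above the foot's underside: a rounded block 42 mm long (the plate's own x), 14 mm thick (own y, grip it across this), 40 mm high (142 to 182 mm above the counter when the plate stands). The post below it is 10 mm across.
- doughnut1: Round filled doughnut without a hole, 74 mm across, 45 mm high, 40 to 85 g, lying loose on the plate. Origin: centre of its underside (16 mm above the counter while the plate stands).
- doughnut2: Second doughnut, same kind.
- doughnut3: Third doughnut, same kind; the three leave a quarter of the plate empty.
- sugar_jar: Glass sugar jar with steel cap, 72 mm across, 110 mm high, standing on the counter, loose; leave alone. Origin: centre of its underside.
- mug: White mug, 72 mm across, 75 mm high, handle at own +y, loose; leave alone. Origin: centre of its underside.
- napkin_box: Steel napkin dispenser, 75 x 100 mm, 105 mm high, loose; leave alone. Origin: centre of its underside.
Things that resemble listed ones, but are neither listed nor needed, are in the scene too. What is shaped like the doughnut1 but blue or purple is not meant.

How it is judged:
By the outcome, as a careful person would: the job done as asked, in the order asked, and still so for the second after the job is handed in, while the arm keeps its last pose, push and grip.
It also fails if it takes over 58 s, if anything falls off the work surface, if the arm or the gripper's body presses on something with over 40 N, if the wrist force passes 120 N, or if a joint passes its speed limit or range.

## Robot

A 6-joint arm with a two-finger parallel gripper is mounted at the origin on the work surface. World frame = base frame: x ahead of the robot, y to its left, z up, the work surface at z = 0. Lengths are in m, angles in rad, forces in N, time in s.
With the tool pointing down it reaches from about 0.35 to 0.775 m from the base axis. Payload 7.3 kg.
Tool frame: the origin (TCP) lies midway between the tips of the shut fingers; the grasp point (between the pads) lies 19 mm behind it (tcp_to_grasp is the distance from the TCP to the grasp point, in m); z points along the fingers, y is the line along which they close (so a half turn about z gives the same grasp; the last joint's range is limited). The gripper opens to 92 mm and grips with 3 to 60 N. Pads are 19 mm wide; open, the fingers measure 130 mm over their backs; the gripper's body (75 mm by 190 mm) begins 47 mm behind the grasp point.
Start: joints at [1.189, 0.342, 1.524, -0, 1.275, -0.146], TCP at [0.123, 0.51, 0.227] pointing down, gripper open.
Joint ranges: [-2.53, 2.53], [-0.77, 2.02], [0.04, 2.7], [-1, 4.14], [0.28, 2.66], [-3.11, 3.11]. Speed limits (rad/s): [2.57, 2.57, 3.14, 3.14, 3.14, 3.14].

## Interface

Orientations are given as [roll, pitch, yaw] about the fixed x, y, z axes, in that order (R = Rz(yaw) Ry(pitch) Rx(roll)).
In Python, from cell import observe, read_camera, calibration, hand_in, tcp_to_grasp gives the robot as it stands.
- The arm moves only by the tool send_rows, never from a script. Its argument "targets" is a list of rows, each a list of 5 numbers: the opening, from 0 (shut) to 1 (fully open), then the shift along the world's x, y, z in m, then the turn about the world's z in rad. A call has 1 to 5 rows; each row shifts and turns the commanded pose from where the row before left it; what a row does not reach is not made up. A row lasts 1/10 s, in which the tool goes at most 50 mm and 8.59 degrees, less where a joint would pass 70% of its speed; a pose out of reach is approached as far as the arm can. A call is refused whole if a number of a shift passes 0.05 or a number of a turn 0.15, either way. A call with a gripper value outside its range is refused whole. The fingers move at their own pace and stop on an object; "grip_force" is the grip in N (left out, the last holds). Time passes only in rows, so rows that do not move let the fingers close. It gives the time, the measured TCP pose, the force, the opening and the grip force at its end, in the units of the state.
- observe(): the state, without advancing time (a new reading comes with each control period).
- read_camera(name): name is "scene" or "top" or "wrist"; returns (picture, depth): 420x560x3 uint8, red, green, blue; 420x560 float32, m along the optical axis (not along the pixel's ray), 0 where there is no reading.
- calibration(name): a dict with "intrinsics" (3x3 intrinsics, pixels), "k1" (the pictures are not rectified: a ray, as slopes to the right and down, at radius r is drawn at 1 + k1 r^2 times it, then the intrinsics apply), "world_to_cam" (4x4, takes a point from world to camera coordinates); the wrist camera has in their place "hand_eye" (4x4, takes a point from camera to tool coordinates, whose origin is the TCP and whose axes are the flange's). Camera axes: x right, y up, looking along -z (the intrinsics and any distortion apply to the point x, -y, -z); pixel columns grow to the right and rows downward; lengths in m; the calibration is good to about 2 mm. A picture is of the moment at which its call begins: read the wrist's pose just before it. calibration takes no time and is no camera call.
- hand_in(): hands the job in; it is judged then, once.
The state is a dict: "time": time; "qpos": joint angles; "qvel": joint speeds; "joint_efforts": joint torques, N m; "tool_pos": TCP position; "tool_rot": TCP orientation; "contact_force": force on the tool from outside, world axes, zero at the start; "torque": the same for the moment, N m; "opening": finger opening in m; "grip_force": force on a finger pad.
Only numpy, scipy, OpenCV 4.12 (cv2) and the standard library are available. Lean on these libraries where they do the work, as an engineer would, in place of code of your own. Each camera call takes 0.05 s, during which the arm holds its last target. There are 200 camera calls.

## Working session

There is one attempt and no reset: what is moved stays moved. The work goes in short steps, Python scripts to look and compute and a tool call to move; the robot and the scene stay as the last step left them, time stands still between calls to the robot, and variables do not carry over. Pictures are saved under pics/ and viewed, at most 10 in all, crops included, and the job is handed in when it is done.

Besides the shell and the picture viewer there is one more tool, called after ">>>" as name(argument=value, ...), one argument or row to a line, values as JSON. send_rows: Moves the arm, as the interface text tells. Its arguments: {"type":"object","properties":{"targets":{"type":"array","items":{"type":"array","items":{"type":"number"}}},"grip_force":{"type":"number"}},"required":["targets"]}

```bash
mkdir -p pics; ls
cat > h.py <<'E'
import numpy as np, cv2
from cell import observe, read_camera, calibration, hand_in, tcp_to_grasp
def cam2w(name,uv,d,c=None):
    c=c or calibration(name); K=np.array(c["intrinsics"]); k=c["k1"]
    uv=np.atleast_2d(uv).astype(float); p=(uv-K[:2,2])/[K[0,0],K[1,1]]
    q=p.copy()
    for _ in range(20): q=p/(1+k*(q**2).sum(1,keepdims=True))
    d=np.atleast_1d(d)[:,None]
    X=np.hstack([q[:,:1]*d,-q[:,1:]*d,-d,np.ones_like(d)])
    return (X@np.linalg.inv(np.array(c["world_to_cam"])).T)[:,:3]
def w2px(name,P):
    c=calibration(name); K=np.array(c["intrinsics"]); P=np.atleast_2d(P)
    X=np.hstack([P,np.ones((len(P),1))])@np.array(c["world_to_cam"]).T
    q=np.c_[X[:,0],-X[:,1]]/-X[:,2:3]; q=q*(1+c["k1"]*(q**2).sum(1,keepdims=True))
    return q*[K[0,0],K[1,1]]+K[:2,2]
E
python3 - <<'E'
from h import *
for n in("scene","top"):
    im,d=read_camera(n); np.savez(f"{n}0.npz",im=im,d=d); cv2.imwrite(f"pics/{n}0.png",cv2.resize(im[:,:,::-1],(800,600),interpolation=cv2.INTER_CUBIC))
    c=calibration(n); print(n,np.linalg.inv(np.array(c["world_to_cam"]))[:3,3])
s=observe();print(s["time"],s["tool_rot"],s["contact_force"],tcp_to_grasp)
E
```

```text
pics
scene [1.31356721 0.07243024 0.90709844]
top [ 0.44704389 -0.12983722  1.30957152]
0.1 [-3.14022800e+00 -1.94170726e-04  2.90581338e+00] [ 0.39841863 -0.88850607  0.07632162] 0.0188
```

View pics/scene0.png

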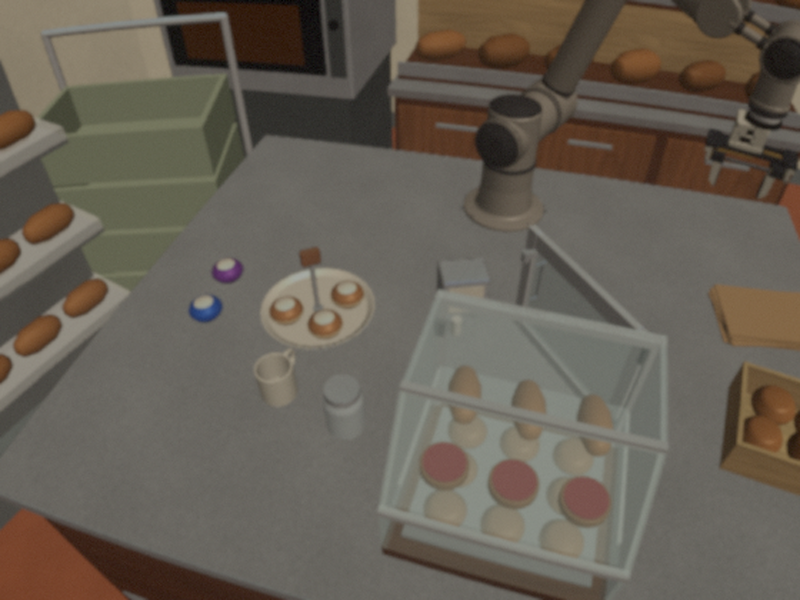

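View pics/top0.png

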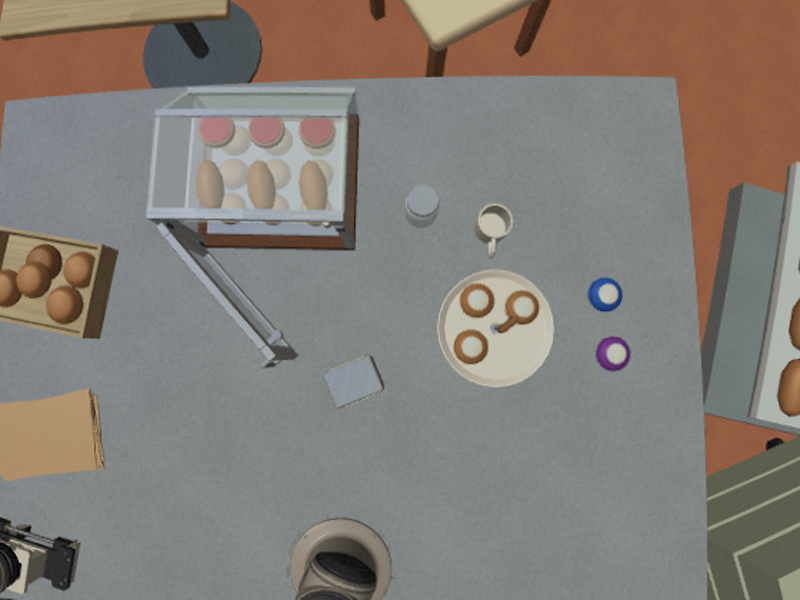

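The scene shows the case with its door open at the left hinge. In the 800x600 top view the hinge is near (165,228) and the free edge near (272,352). The plate is near (495,328), its handle running about (500,328)–(525,308). The napkin box is at (354,381), the jar at (422,203) and the mug at (494,222).

Run:
```python
from h import *
z=np.load("top0.npz"); im,d=z["im"],z["d"]
v,u=np.mgrid[:420,:560]; P=cam2w("top",np.c_[u.ravel(),v.ravel()],d.ravel()).reshape(420,560,3)
P[d==0]=np.nan
def reg(x0,y0,x1,y1,zl,zh):
    Q=P[int(y0*.7):int(y1*.7),int(x0*.7):int(x1*.7)].reshape(-1,3); return Q[(Q[:,2]>zl)&(Q[:,2]<zh)]
print("counter z",np.nanmedian(reg(400,420,600,560,-.1,.1),0))
def rect(n,Q):
    if len(Q)<5: print(n,len(Q));return
    r=cv2.minAreaRect((Q[:,:2]*1000).astype(np.float32)); print(n,len(Q),"c",np.round(r[0],1),"size",np.round(r[1],1),"ang",round(r[2],1),"z",np.round(np.percentile(Q[:,2],[5,50,95]),3)); print("   ",np.round(cv2.boxPoints(r)).tolist())
rect("door",reg(140,215,300,375,.265,.292))
rect("doorrail",reg(175,240,300,375,.245,.292))
rect("casetop",reg(130,80,370,225,.292,.31))
rect("casefrontbar",reg(130,205,370,225,.292,.31))
rect("base",reg(195,225,370,255,.02,.04))
rect("handle",reg(480,290,545,345,.165,.2))
rect("handle2",reg(480,290,545,345,.12,.2))
rect("napkin",reg(310,340,400,420,.09,.12))
rect("jar",reg(395,175,450,230,.095,.12))
rect("mug",reg(465,195,520,262,.06,.09))
rim=reg(430,260,560,395,.018,.035); rect("plate",rim)
rect("donuts",reg(430,260,560,395,.045,.075))
cv2.imwrite("pics/topcrop.png",np.hstack([cv2.resize(im[150:270,100:220,::-1],(400,400),interpolation=cv2.INTER_CUBIC),cv2.resize(im[185:275,300:390,::-1],(400,400),interpolation=cv2.INTER_CUBIC)]))
```

```text
counter z [ 0.15361091 -0.34017196  0.00056908]
door 881 c [564.8 168.8] size [262.8 236.3] ang 86.4 z [0.269 0.28  0.287]
    [[439.0, 45.0], [675.0, 30.0], [691.0, 293.0], [455.0, 307.0]]
doorrail 867 c [555.2 156.1] size [271.  40.] ang 41.0 z [0.25  0.279 0.283]
    [[440.0, 82.0], [466.0, 52.0], [671.0, 230.0], [644.0, 260.0]]
casetop 10555 c [777.6 121. ] size [342.  199.3] ang 87.2 z [0.297 0.3   0.303]
    [[670.0, -45.0], [869.0, -55.0], [886.0, 287.0], [687.0, 297.0]]
casefrontbar 1553 c [690.7 123.8] size [339.4  30.4] ang 88.1 z [0.296 0.3   0.303]
    [[670.0, -45.0], [700.0, -46.0], [712.0, 293.0], [681.0, 294.0]]
base 1253 c [699.2 119.5] size [332.7  57.8] ang 88.4 z [0.025 0.031 0.039]
    [[666.0, -46.0], [724.0, -48.0], [733.0, 285.0], [675.0, 287.0]]
handle 87 c [ 496.  -338.9] size [14.4 39.4] ang 35.9 z [0.169 0.181 0.185]
    [[479.0, -327.0], [502.0, -359.0], [513.0, -351.0], [490.0, -319.0]]
handle2 94 c [ 496.1 -338.9] size [14.5 39.4] ang 35.9 z [0.16  0.18  0.185]
    [[479.0, -327.0], [502.0, -359.0], [513.0, -351.0], [490.0, -319.0]]
napkin 986 c [395.3 -43.2] size [ 78.6 100.9] ang 21.7 z [0.1   0.105 0.109]
    [[340.0, -11.0], [377.0, -105.0], [450.0, -76.0], [413.0, 18.0]]
jar 387 c [ 750.2 -189.6] size [60.2 62.5] ang 87.7 z [0.105 0.11  0.114]
    [[718.0, -218.0], [780.0, -221.0], [783.0, -161.0], [720.0, -158.0]]
mug 176 c [ 704.5 -343.2] size [89.3 72.1] ang 27.4 z [0.062 0.073 0.078]
    [[648.0, -332.0], [681.0, -396.0], [761.0, -355.0], [728.0, -291.0]]
plate 1787 c [ 496.9 -339.5] size [244.4 242.6] ang 42.9 z [0.018 0.021 0.029]
    [[325.0, -334.0], [490.0, -511.0], [669.0, -345.0], [504.0, -167.0]]
donuts 1225 c [ 497.9 -337.4] size [160.5 166.7] ang 79.9 z [0.047 0.055 0.063]
    [[402.0, -402.0], [566.0, -431.0], [594.0, -273.0], [430.0, -244.0]]
```

View pics/topcrop.png

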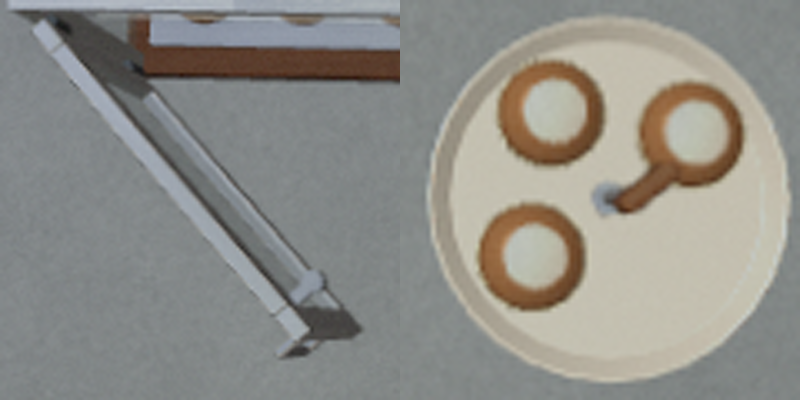

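The crop shows the door's top edge running from (45,30) to (300,330), with the pull bar at (290,350) on the outer, robot-left side. The handle points from the post at (607,198) to (672,170). The handle rectangle of 39x14 mm with its top at 0.181 matches the given sizes, and the case width of 340 mm and height of 0.300 match too. I'll fit the door angle next.

Run:
```python
from h import *
z=np.load("top0.npz"); d=z["d"]
v,u=np.mgrid[:420,:560]; P=cam2w("top",np.c_[u.ravel(),v.ravel()],d.ravel()).reshape(420,560,3)
Q=P[161:265,115:215].reshape(-1,3); Q=Q[(Q[:,2]>.272)&(Q[:,2]<.288)]
vx,vy,x0,y0=cv2.fitLine(Q[:,:2].astype(np.float32),cv2.DIST_HUBER,0,.001,.001).ravel()
H=np.array([.6725,.2777]); n=np.array([-vy,vx]); print("line ang",np.degrees(np.arctan2(vy,vx)),"hinge off line mm",1000*n@(H-[x0,y0]))
t=(Q[:,:2]-H)@[vx,vy]; print("extent",np.percentile(t,[0,2,98,100]),"across",np.percentile((Q[:,:2]-[x0,y0])@n,[2,98]))
e=np.array([vx,vy]);e=e if e[0]<0 else -e
yc=-.037 
th=np.arctan2(e[1],e[0])
op=(-np.pi/2+yc)-th; print("open",op)
for a in np.r_[op,np.linspace(op,0,9)[1:],-.02]:
    phi=-np.pi/2+yc-a; ee=np.array([np.cos(phi),np.sin(phi)]); nn=np.array([np.cos(phi-np.pi/2),np.sin(phi-np.pi/2)])
    tc=H+.275*ee+nn*(.007+.0095); print(round(a,3),"TCP",np.round(tc,4),"normal",np.round(nn,3),"yaw",round((phi-np.pi/2)%(2*np.pi),3))
```

```text
line ang 40.68745 hinge off line mm 3.847292700031253
extent [-0.30296891 -0.29772837 -0.01791498 -0.0089951 ] across [-0.00670054  0.00750098]
open 0.82366645
0.824 TCP [0.4532 0.1109] normal [-0.652  0.758] yaw 2.281
0.721 TCP [0.4715 0.0893] normal [-0.726  0.687] yaw 2.384
0.618 TCP [0.4919 0.0696] normal [-0.793  0.609] yaw 2.487
0.515 TCP [0.5143 0.0522] normal [-0.852  0.524] yaw 2.59
0.412 TCP [0.5383 0.0371] normal [-0.901  0.434] yaw 2.693
0.309 TCP [0.5637 0.0246] normal [-0.941  0.339] yaw 2.796
0.206 TCP [0.5903 0.0147] normal [-0.971  0.241] yaw 2.899
0.103 TCP [0.6178 0.0077] normal [-0.99  0.14] yaw 3.002
0.0 TCP [0.6458 0.0035] normal [-0.999  0.037] yaw 3.105
-0.02 TCP [0.6513 0.003 ] normal [-1.     0.017] yaw 3.125
```

>>> send_rows(
  targets=[
    [0, 0.028, -0.034, 0.006, -0.06],
    [0, 0.028, -0.034, 0.006, -0.06],
    [0, 0.028, -0.034, 0.006, -0.06],
    [0, 0.028, -0.034, 0.006, -0.06],
    [0, 0.028, -0.034, 0.006, -0.06],
  ],
  grip_force=10,
)

```text
time: 0.6
tool_pos: [0.2632, 0.3389, 0.2568]
tool_rot: [-3.141, -0.0, 2.604]
contact_force: [0.6, 0.4, -0.1]
opening: 0.0563
grip_force: 0.0
```

>>> send_rows(
  targets=[
    [0, 0.028, -0.034, 0, -0.06],
    [0, 0.028, -0.034, 0, -0.06],
    [0, 0.028, -0.034, 0, -0.07],
    [0, 0.028, -0.034, 0, -0.07],
    [0, 0.028, -0.034, 0, -0.065],
  ],
)

```text
time: 1.1
tool_pos: [0.4033, 0.1688, 0.2566]
tool_rot: [-3.141, -0.0, 2.278]
contact_force: [-0.8, 0.9, -0.2]
opening: 0.0164
grip_force: 0.0
```

>>> send_rows(
  targets=[
    [0, 0, 0, 0, 0],
    [0, 0, 0, 0, 0],
  ],
)

```text
time: 1.3
tool_pos: [0.4027, 0.1699, 0.2563]
tool_rot: [-3.141, -0.001, 2.279]
contact_force: [-0.4, 0.1, -0.2]
opening: 0.0021
grip_force: 0.0
```

>>> send_rows(
  targets=[
    [0, 0.014, -0.016, 0, 0],
    [0, 0.014, -0.016, 0, 0],
    [0, 0.01, -0.012, 0, 0],
    [0, 0.005, -0.006, 0, 0],
    [0, 0.004, -0.005, 0, 0],
  ],
)

```text
time: 1.8
tool_pos: [0.4495, 0.1158, 0.2566]
tool_rot: [-3.141, -0.001, 2.281]
contact_force: [0.9, 0.6, 0.6]
opening: 0.0006
grip_force: 0.0
```

>>> send_rows(
  targets=[
    [0, 0.004, -0.005, 0, 0],
    [0, 0.003, -0.004, 0, 0.02],
    [0, 0.004, -0.004, 0, 0.02],
    [0, 0.004, -0.004, 0, 0.02],
    [0, 0.004, -0.004, 0, 0.02],
  ],
)

```text
time: 2.3
tool_pos: [0.4689, 0.0942, 0.2567]
tool_rot: [-3.142, -0.0, 2.363]
contact_force: [-1.4, -0.5, 0.7]
opening: 0.0003
grip_force: 0.2
```

>>> send_rows(
  targets=[
    [0, 0.005, -0.005, 0, 0.025],
    [0, 0.006, -0.006, 0, 0.025],
    [0, 0.006, -0.006, 0, 0.035],
    [0, 0.006, -0.0065, 0, 0.035],
    [0, 0.006, -0.005, 0, 0.03],
  ],
)

```text
time: 2.8
tool_pos: [0.498, 0.0655, 0.2567]
tool_rot: [3.142, -0.0, 2.513]
contact_force: [-0.6, -0.2, -0.3]
opening: 0.0003
grip_force: 0.3
```

>>> send_rows(
  targets=[
    [0, 0.006, -0.0045, 0, 0.025],
    [0, 0.006, -0.0045, 0, 0.025],
    [0, 0.006, -0.004, 0, 0.026],
    [0, 0.006, -0.004, 0, 0.026],
    [0, 0.006, -0.004, 0, 0.026],
  ],
)

```text
time: 3.3
tool_pos: [0.528, 0.0446, 0.2567]
tool_rot: [-3.142, -0.0, 2.641]
contact_force: [0.3, 0.5, 0.0]
opening: 0.0005
grip_force: 0.2
```

Run:
```python
from h import *
im,d=read_camera("top"); cv2.imwrite("pics/top1.png",cv2.resize(im[140:300,90:290,::-1],(750,600),interpolation=cv2.INTER_CUBIC))
```

```text
(no output)
```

View pics/top1.png

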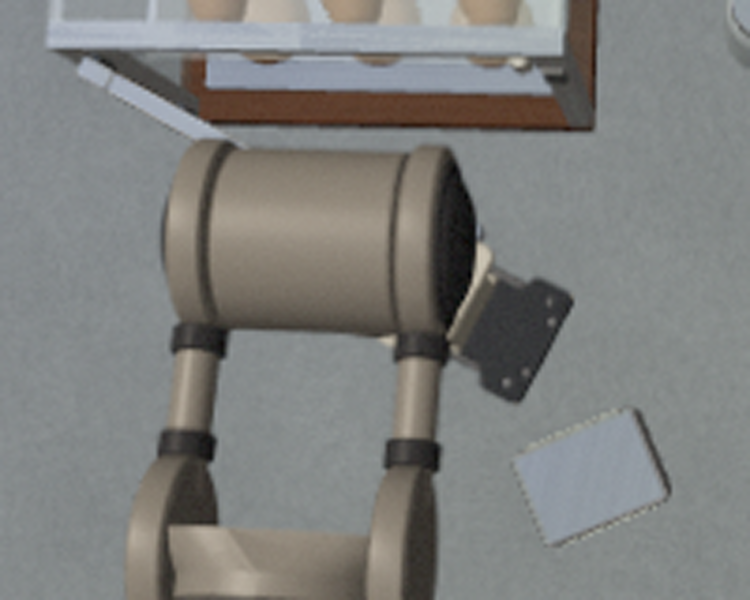

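The door is following: it now runs (90,70)→(235,145), about 0.46 rad open, and the napkin box at (590,475) is clear.

>>> send_rows(
  targets=[
    [0, 0.007, -0.004, 0, 0.03],
    [0, 0.007, -0.004, 0, 0.03],
    [0, 0.007, -0.004, 0, 0.03],
    [0, 0.007, -0.004, 0, 0.03],
    [0, 0.007, -0.003, 0, 0.03],
  ],
)

```text
time: 3.85
tool_pos: [0.5629, 0.0257, 0.2567]
tool_rot: [-3.142, -0.0, 2.79]
contact_force: [-0.8, 0.1, -0.4]
opening: 0.0008
grip_force: 0.3
```

>>> send_rows(
  targets=[
    [0, 0.007, -0.003, 0, 0.028],
    [0, 0.007, -0.003, 0, 0.028],
    [0, 0.007, -0.002, 0, 0.028],
    [0, 0.006, -0.002, 0, 0.024],
    [0, 0.006, -0.002, 0, 0.024],
  ],
)

```text
time: 4.35
tool_pos: [0.5959, 0.0138, 0.2566]
tool_rot: [-3.142, -0.0, 2.922]
contact_force: [-0.8, -0.7, -0.6]
opening: 0.0007
grip_force: 0.2
```

>>> send_rows(
  targets=[
    [0, 0.005, -0.001, 0, 0.02],
    [0, 0.005, -0.001, 0, 0.02],
    [0, 0.004, -0.001, 0, 0.015],
    [0, 0.003, -0.001, 0, 0.01],
    [0, 0.003, 0, 0, 0.01],
  ],
)

```text
time: 4.85
tool_pos: [0.6158, 0.0099, 0.2567]
tool_rot: [3.142, -0.0, 2.996]
contact_force: [-0.7, -0.4, 0.5]
opening: 0.0005
grip_force: 0.2
```

Around 0.11 rad now; pressing slowly through the catch.

>>> send_rows(
  targets=[
    [0, 0.003, -0.0005, 0, 0.012],
    [0, 0.003, -0.0005, 0, 0.012],
    [0, 0.003, -0.0005, 0, 0.012],
    [0, 0.003, -0.0005, 0, 0.01],
    [0, 0.002, 0, 0, 0.01],
  ],
)

```text
time: 5.35
tool_pos: [0.6289, 0.0077, 0.2568]
tool_rot: [-3.141, -0.002, 3.052]
contact_force: [-6.0, -2.7, 2.5]
opening: 0.0004
grip_force: 2.9
```

>>> send_rows(
  targets=[
    [0, 0.002, 0, 0, 0.01],
    [0, 0.002, 0, 0, 0.01],
    [0, 0.002, 0, 0, 0.01],
    [0, 0.002, 0, 0, 0.01],
    [0, 0.002, 0, 0, 0.01],
  ],
)

```text
time: 5.85
tool_pos: [0.64, 0.0081, 0.2567]
tool_rot: [3.141, 0.001, 3.103]
contact_force: [-0.7, 0.0, 0.1]
opening: 0.0001
grip_force: 0.1
```

>>> send_rows(
  targets=[
    [0, 0.0015, 0, 0, 0],
    [0, 0.0015, 0, 0, 0],
    [0, 0.0015, 0, 0, 0],
    [0, 0.001, 0, 0, 0],
  ],
)

```text
time: 6.25
tool_pos: [0.6454, 0.0081, 0.2567]
tool_rot: [3.141, 0.0, 3.102]
contact_force: [-0.6, -0.4, -0.9]
opening: 0.0004
grip_force: 0.0
```

>>> send_rows(
  targets=[
    [0, 0.001, 0, 0, 0],
    [0, 0.001, 0, 0, 0],
  ],
)

```text
time: 6.45
tool_pos: [0.6472, 0.008, 0.2568]
tool_rot: [3.141, 0.0, 3.102]
contact_force: [-0.3, 0.1, 0.0]
opening: 0.0008
grip_force: 0.0
```

>>> send_rows(
  targets=[
    [0, -0.03, 0, 0, 0],
    [0, -0.04, 0, 0.01, 0],
    [0, -0.04, -0.02, 0.01, -0.1],
    [0, -0.02, -0.04, 0.01, -0.1],
    [0, -0.01, -0.045, 0, -0.1],
  ],
)

```text
time: 6.95
tool_pos: [0.5061, -0.0971, 0.289]
tool_rot: [3.141, 0.004, 2.8]
contact_force: [1.2, 0.4, -0.3]
opening: 0.0007
grip_force: 0.0
```

>>> send_rows(
  targets=[
    [0.5, 0, -0.045, 0, -0.1],
    [1, 0, -0.045, 0, -0.1],
    [1, 0, -0.045, 0, -0.1],
    [1, 0, -0.04, 0, -0.1],
    [1, 0, -0.035, 0, -0.1],
  ],
)

```text
time: 7.45
tool_pos: [0.5068, -0.3093, 0.2868]
tool_rot: [3.141, 0.0, 2.297]
contact_force: [0.6, -0.1, -0.3]
opening: 0.0358
grip_force: 0.0
```

Run:
```python
from h import *
im,d=read_camera("top"); a=cv2.resize(im[50:190,90:270,::-1],(400,311),interpolation=cv2.INTER_CUBIC)
im2,_=read_camera("scene"); b=cv2.resize(im2[150:350,260:480,::-1],(400,311),interpolation=cv2.INTER_CUBIC)
cv2.imwrite("pics/shut.png",np.hstack([a,b]))
v,u=np.mgrid[:420,:560]; P=cam2w("top",np.c_[u.ravel(),v.ravel()],d.ravel())
m=(P[:,2]>.262)&(P[:,2]<.29)&(P[:,1]>-.04)&(P[:,1]<.28)&(P[:,0]>.5)&(P[:,0]<.69)
Q=P[m]; print(len(Q)); 
for y in np.arange(-.04,.28,.04):
    q=Q[(Q[:,1]>y)&(Q[:,1]<y+.04)]; print(round(y,2),len(q),np.round(np.percentile(q[:,0],[2,50,98]),4) if len(q) else '')
s=observe(); print(s["tool_pos"],s["tool_rot"])
```

```text
903
-0.04 97 [0.6572 0.664  0.6715]
0.0 121 [0.6583 0.6652 0.6746]
0.04 114 [0.6608 0.6671 0.6749]
0.08 111 [0.6626 0.6683 0.6778]
0.12 125 [0.6649 0.672  0.6808]
0.16 110 [0.667  0.6734 0.6814]
0.2 112 [0.6696 0.6751 0.6856]
0.24 113 [0.6721 0.6791 0.6873]
[ 0.5063815  -0.31120586  0.2858956 ] [-3.14056835e+00  3.23508214e-04  2.29493796e+00]
```

View pics/shut.png

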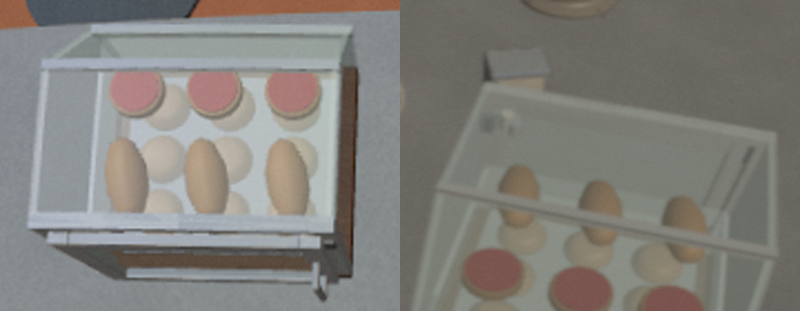

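The door lies flush along the case's front bar in both views: the top view runs (50,238)→(325,242), with the pull bar at (318,280). It is shut and latched. Next I'll refine the handle with the wrist camera.

>>> send_rows(
  targets=[
    [1, -0.05, 0, 0, -0.098],
    [1, 0, -0.028, 0, 0],
    [1, 0, 0, 0, 0],
    [1, 0, 0, 0, 0],
  ],
)

```text
time: 7.95
tool_pos: [0.4574, -0.3348, 0.2872]
tool_rot: [3.141, 0.001, 2.204]
contact_force: [0.3, -0.1, 0.4]
opening: 0.0759
grip_force: 0.0
```

Run:
```python
from h import *
from scipy.spatial.transform import Rotation as R
s=observe(); im,d=read_camera("wrist"); c=dict(calibration("wrist"))
T=np.eye(4); T[:3,:3]=R.from_euler("xyz",s["tool_rot"]).as_matrix(); T[:3,3]=s["tool_pos"]
c["world_to_cam"]=np.linalg.inv(T@np.array(c["hand_eye"]))
v,u=np.mgrid[:420,:560]; P=cam2w("wrist",np.c_[u.ravel(),v.ravel()],d.ravel(),c)
print(s["tool_pos"],s["tool_rot"],s["opening"])
for zl,zh in((.15,.2),(.172,.19)):
    m=(d.ravel()>0)&(P[:,2]>zl)&(P[:,2]<zh)&(np.hypot(P[:,0]-.496,P[:,1]+.339)<.045); Q=P[m]
    if len(Q): r=cv2.minAreaRect((Q[:,:2]*1000).astype(np.float32)); print(len(Q),r,np.percentile(Q[:,2],[5,50,95]))
cv2.imwrite("pics/wrist.png",im[:,:,::-1])
```

```text
[ 0.45744576 -0.33482853  0.28718321] [3.14083033e+00 8.38781692e-04 2.20401554e+00] 0.07588106100599391
1091 ((496.56591796875, -339.46337890625), (14.007269859313965, 40.87053680419922), 36.343997955322266) [0.1567039  0.17987192 0.1820275 ]
887 ((496.6994323730469, -339.6253356933594), (13.985274314880371, 40.45130157470703), 36.341712951660156) [0.17554873 0.18036741 0.1820984 ]
```

View pics/wrist.png

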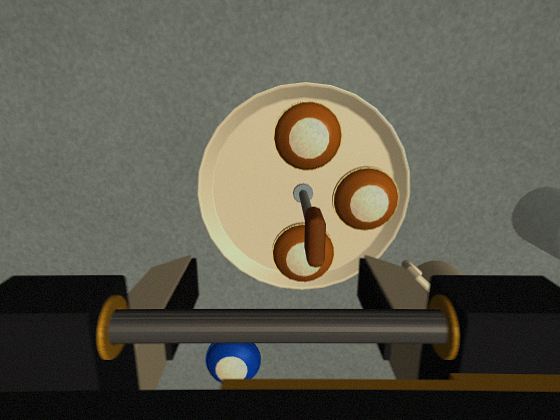

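The wrist view shows three doughnuts, the post at (303,192) and the handle at (315,238), lined up between the pads. It puts the handle centre at (0.4966,-0.3395), 14.0x40.5 mm with its top at 0.180, which agrees with the top camera.

>>> send_rows(
  targets=[
    [1, 0.02, -0.003, 0, 0],
    [1, 0.019, -0.002, 0, 0],
    [1, 0, 0, -0.02, 0],
    [1, 0, 0, -0.03, 0],
    [1, 0, 0, -0.03, 0],
  ],
)

```text
time: 8.5
tool_pos: [0.4975, -0.339, 0.2065]
tool_rot: [3.141, 0.002, 2.206]
contact_force: [-0.3, -0.5, -1.4]
opening: 0.0919
grip_force: 0.0
```

>>> send_rows(
  targets=[
    [1, 0, 0, -0.03, 0],
    [1, 0, 0, -0.02, 0],
    [1, 0, 0, -0.012, 0],
    [1, 0, 0, 0, 0],
    [1, 0, 0, 0, 0],
  ],
)

```text
time: 9.0
tool_pos: [0.497, -0.34, 0.1458]
tool_rot: [3.141, 0.002, 2.205]
contact_force: [0.2, 0.3, -1.2]
opening: 0.0917
grip_force: 0.0
```

>>> send_rows(
  targets=[
    [0.4, 0, 0, -0.003, 0],
    [0.3, 0, 0, 0, 0],
    [0.25, 0, 0, 0, 0],
    [0.2, 0, 0, 0, 0],
    [0.2, 0, 0, 0, 0],
  ],
  grip_force=10,
)

```text
time: 9.5
tool_pos: [0.4962, -0.3401, 0.142]
tool_rot: [3.141, 0.0, 2.204]
contact_force: [-0.1, 0.3, 0.5]
opening: 0.0564
grip_force: 0.0
```

>>> send_rows(
  targets=[
    [0.18, 0, 0, 0, 0],
    [0.16, 0, 0, 0, 0],
    [0.14, 0, 0, 0, 0],
    [0.1, 0, 0, 0, 0],
    [0.05, 0, 0, 0, 0],
  ],
)

```text
time: 10.0
tool_pos: [0.4962, -0.34, 0.1417]
tool_rot: [3.141, -0.0, 2.204]
contact_force: [3.8, 3.0, 3.0]
opening: 0.0166
grip_force: 2.1
```

>>> send_rows(
  targets=[
    [0, 0, 0, 0, 0],
    [0, 0, 0, 0, 0],
    [0, 0, 0, 0, 0],
    [0, 0, 0, 0, 0],
  ],
  grip_force=45,
)

```text
time: 10.4
tool_pos: [0.4963, -0.3398, 0.1416]
tool_rot: [3.141, -0.0, 2.204]
contact_force: [2.4, 2.0, -1.7]
opening: 0.0139
grip_force: 45.0
```

>>> send_rows(
  targets=[
    [0, 0, 0, 0.001, 0],
    [0, 0, 0, 0.002, 0],
    [0, 0, 0, 0.003, 0],
    [0, 0, 0, 0.004, 0],
    [0, 0, 0, 0.005, 0],
  ],
)

```text
time: 10.9
tool_pos: [0.4959, -0.34, 0.1568]
tool_rot: [-3.141, -0.001, 2.204]
contact_force: [0.1, 0.2, -7.6]
opening: 0.0139
grip_force: 45.0
```

>>> send_rows(
  targets=[
    [0, 0, 0, 0.006, 0],
    [0, 0, 0, 0.007, 0],
    [0, 0, 0, 0.008, 0],
    [0, 0, 0, 0.008, 0],
    [0, 0, 0, 0.008, 0],
  ],
)

```text
time: 11.4
tool_pos: [0.4962, -0.34, 0.1946]
tool_rot: [3.141, 0.0, 2.204]
contact_force: [1.1, 0.5, -7.1]
opening: 0.0138
grip_force: 45.0
```

>>> send_rows(
  targets=[
    [0, 0, 0, 0.008, 0],
    [0, 0, 0, 0.008, 0],
    [0, 0, 0, 0.008, 0],
    [0, 0, 0, 0.008, 0],
    [0, 0, 0, 0.008, 0],
  ],
)

```text
time: 11.9
tool_pos: [0.4961, -0.34, 0.2344]
tool_rot: [3.142, -0.0, 2.204]
contact_force: [-0.3, 0.5, -8.2]
opening: 0.0134
grip_force: 45.0
```

>>> send_rows(
  targets=[
    [0, 0, 0, 0.008, 0],
    [0, 0, 0, 0.008, 0],
    [0, 0, 0, 0.007, 0],
    [0, 0, 0, 0.006, 0],
    [0, 0, 0, 0.005, 0],
  ],
)

```text
time: 12.4
tool_pos: [0.4962, -0.34, 0.2683]
tool_rot: [3.141, 0.0, 2.204]
contact_force: [-0.5, 0.7, -7.1]
opening: 0.0137
grip_force: 45.0
```

>>> send_rows(
  targets=[
    [0, 0, 0, 0.004, 0],
    [0, 0, 0, 0.003, 0],
    [0, 0, 0, 0.001, 0],
    [0, 0, 0, 0, 0],
    [0, 0, 0, 0, 0],
  ],
)

```text
time: 12.9
tool_pos: [0.4961, -0.3399, 0.2754]
tool_rot: [-3.142, -0.001, 2.204]
contact_force: [0.4, -0.1, -7.1]
opening: 0.0136
grip_force: 45.0
```

Run:
```python
from h import *
im,d=read_camera("top"); im2,d2=read_camera("scene"); s=observe(); print(s["tool_pos"],s["tool_rot"],s["torque"],s["contact_force"])
v,u=np.mgrid[:420,:560]
for n,dd in(("top",d),("scene",d2)):
    P=cam2w(n,np.c_[u.ravel(),v.ravel()],dd.ravel()); m=(dd.ravel()>0)&(np.hypot(P[:,0]-.4966,P[:,1]+.3395)<.127)&(np.hypot(P[:,0]-.4966,P[:,1]+.3395)>.117)&(P[:,2]>.1)&(P[:,2]<.2)
    Q=P[m]; A=np.c_[Q[:,0]-.4966,Q[:,1]+.3395,np.ones(len(Q))]; w=np.ones(len(Q),bool)
    for _ in range(5):
        k=np.linalg.lstsq(A[w],Q[w,2],rcond=None)[0]; w=abs(A@k-Q[:,2])<.006
    print(n,len(Q),w.sum(),k)
cv2.imwrite("pics/end.png",cv2.resize(im2[:,:,::-1],(800,600)))
```

```text
[ 0.49604091 -0.3399316   0.27544332] [-3.14155011e+00 -5.44649197e-04  2.20379401e+00] [-0.09860816  0.03400969  0.00349146] [ 0.37783471 -0.35818742 -7.28596893]
top 312 310 [0.00148298 0.00442417 0.15942238]
scene 355 355 [ 0.00600318 -0.00261768  0.15768384]
```

View pics/end.png

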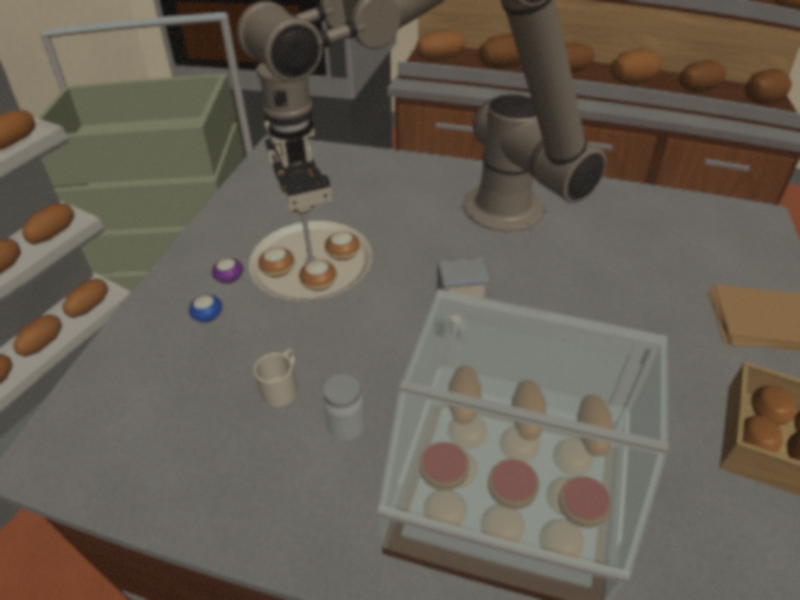

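The plate is level (tilt under 0.4°) and its rim is at about 0.158, so it has risen about 13 cm. All three doughnuts are on it at (277,262), (318,273) and (343,244). The door is shut and the other items are unmoved.

>>> send_rows(
  targets=[
    [0, 0, 0, 0, 0],
    [0, 0, 0, 0, 0],
    [0, 0, 0, 0, 0],
    [0, 0, 0, 0, 0],
    [0, 0, 0, 0, 0],
  ],
)

```text
time: 13.5
tool_pos: [0.4961, -0.34, 0.2757]
tool_rot: [3.141, -0.0, 2.204]
contact_force: [-0.6, 0.4, -8.2]
opening: 0.014
grip_force: 45.0
```

```bash
python3 -c "
from cell import hand_in; print(hand_in())"
```

```text
the job is handed in; nothing more can be done
None
```

I handed the job in at about 13.5 s: the door is shut on its catch, and the arm is holding the plate level about 13 cm up with all three doughnuts on it and nothing else visibly moved.

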